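Gauge a fence gap with packers

ROBOT

A 6-joint arm with a two-finger parallel gripper is mounted at the origin on a cart in front of the work surface, level with it; the furniture and walls round the work are solid. World frame = base frame: x ahead of the robot, y to its left, z up, the work surface at z = 0. Lengths are in m, angles in rad, forces in N, time in s.
With the tool pointing down it reaches from about 0.25 to 0.775 m from the base axis. Payload 4 kg.
Tool frame: the origin (TCP) lies at the very end of the fingers, on their centre line; the grasp point (between the pads) lies 19 mm behind it; z points along the fingers, y is the line along which they close (so a half turn about z gives the same grasp; the last joint's range is limited). The gripper opens to 94 mm and grips with 3 to 60 N. Pads are 16 mm wide; open, the fingers measure 119 mm over their backs; the gripper's body (75 mm by 177 mm) begins 78 mm behind the grasp point.
Start: joints at [1.03, 0.087, 1.371, -0, 1.684, -0.103], TCP at [0.233, 0.498, 0.206] pointing down, gripper open.
Joint ranges: [-3.1, 3.1], [-0.76, 2.03], [0.27, 2.55], [-1.08, 4.22], [0.17, 2.65], [-2.57, 2.57]. Speed limits (rad/s): [2.79, 2.79, 3.14, 3.14, 3.14, 3.14].

INTERFACE

Orientations are given as [roll, pitch, yaw] about the fixed x, y, z axes, in that order (R = Rz(yaw) Ry(pitch) Rx(roll)).
In Python, from bench import robot, vision gives the robot as it stands.
- The arm moves only by the shell command python3 -m crank 'ROWS'. ROWS is JSON, a list of rows, each a list of 3 entries, a list of its own where there are three numbers: the closure, from 0 (fully open) to 1 (shut), then the shift along the tool's x, y, z in m, then the turn, a rotation vector about the tool's x, y, z in degrees. A call has 1 to 8 rows; each row shifts and turns the commanded pose from where the row before left it, along the tool's axes as they then stand; what a row does not reach is not made up. A row lasts 1/10 s, in which the tool goes at most 50 mm and 8.59 degrees, less where a joint would pass 70% of its speed; a pose out of reach is approached as far as the arm can. A call with a gripper value outside its range is refused whole. The fingers move at their own pace and stop on an object; the grip force is fixed at half the most. Time passes only in rows, so rows that do not move let the fingers close. It gives the time, the measured TCP pose, the force, the opening and the grip force at its end, in the units of the state.
- robot.get_obs(): the state, without advancing time (a new reading comes with each control period).
- vision.snapshot(name): name is "side" or "top"; returns a dict with "color" (420x560x3 uint8, red, green, blue), "z_map" (420x560 float32, m along the optical axis (not along the pixel's ray), 0 where there is no reading), "fx", "fy", "cx", "cy" (pixels), "R" (3x3) and "t" (3): a world point X has camera coordinates R X + t. Camera axes: x right, y down, z forward; pixel columns grow to the right and rows downward; lengths in m; the calibration is good to about 2 mm. A picture is of the moment at which its call begins.
- robot.close_job(): hands the job in; it is judged then, once.
The state is a dict: "time": time; "joint_positions": joint angles; "qvel": joint speeds; "joint_torque": joint torques, N m; "tool_pos": TCP position; "ee_rot": TCP orientation; "wrist_force": force on the tool from outside, world axes, zero at the start; "wrist_torque": the same for the moment, N m; "width": finger opening in m; "finger_force": force on a finger pad.
Only numpy, scipy, OpenCV 4.12 (cv2) and the standard library are available. Lean on these libraries where they do the work, as an engineer would, in place of code of your own. Each camera call takes 0.05 s, during which the arm holds its last target. There are 200 camera calls.

TASK

Find the size of the gap between the bench fence and the stop block. The thinnest of the three upright wooden packers has been tried and rattles in the gap: take it out and leave it on the bench clear of the gap. Then fit the thickest packer that goes in, standing upright and square between fence and stop, fully down on the bench and about level with the middle of the stop, let go of it, and leave the other two on the bench out of the gap.

Things in the scene. Friction and masses are not known exactly. Their poses are not given: they have to be found in the camera images.
- stop: Low wooden block fixed to the bench, 70 (x) x 40 (y) x 30 mm high, bolt head on top to z 39 mm. Origin: bottom middle of its -y face, one wall of the gap; axes as the world's. Other wall: the fence, a fixed wooden bar, 28 x 30 mm high, along x = 0.36 to 0.68, its gap face always at y = -0.363 m. So gap = origin's y + 0.363 m. Gap open above and at its ends; both upper edges bevelled 8 mm.
- packer_thin: Thin upright wooden packer, 60 (its x) x 16 (its y, thickness) x 80 mm high (its z), about 60 g. Origin: centre of its underside. At the start it stands loosely in the gap, its length along the gap, on the bench top (z = 0). Brass marks on the packers are only for looks. Free bench to set it on: round x 0.62, y -0.21, behind the vice.
- packer_mid: Middle upright wooden packer, 60 (its x) x 30 (its y, thickness) x 80 mm high (its z), 70 to 140 g. Origin: centre of its underside. Stands on the bench ahead of the robot; may have changed places with the thick one. The packer that fits, this or the thick one, has 5 to 7 mm of play in the gap in all.
- packer_thick: Thick upright wooden packer, 60 (its x) x 44 (its y, thickness) x 80 mm high (its z), 100 to 200 g. Origin: centre of its underside. Stands on the bench ahead of the robot; may have changed places with the middle one. Some gaps are too narrow for it. Between these two and the gap stands a vice, 152 mm high, behind it (x over 0.67) a chest about 0.2 m high; a tall table stands at the left.
Things that resemble listed ones, but are neither listed nor needed, are in the scene too. Leave any green look-alike of the packer_thick alone.

How it is judged:
On the way:
1. the thin packer has been lifted out of the gap (height (world z) of packer_thin above 0.032 m), for 0.1 s.
At the end, for the whole second after the job is handed in: Gap under 43 mm: the 30 mm packer, else the 44 mm one, stands in it at rest: underside within 6 mm of the bench, upright within 10 degrees, along the gap within 14 degrees, within 25 mm of the stop's middle. The other two rest on the bench (-20 to 35 mm), over 70 mm from the stop's origin (((not (world y of stop above -0.32 m) and x of packer_mid in the frame of stop between -0.025 and 0.025 m and y of packer_mid in the frame of stop between -0.055 and 0 m and height (world z) of packer_mid between -0.006 and 0.006 m and angle between packer_mid's own z axis and vertical below 0.17 rad and angle between the x axis of packer_mid and the x axis of stop, either way round below 0.25 rad and horizontal distance between packer_thick and stop above 0.07 m and height (world z) of packer_thick between -0.02 and 0.035 m) or (world y of stop above -0.32 m and x of packer_thick in the frame of stop between -0.025 and 0.025 m and y of packer_thick in the frame of stop between -0.055 and 0 m and height (world z) of packer_thick between -0.006 and 0.006 m and angle between packer_thick's own z axis and vertical below 0.17 rad and angle between the x axis of packer_thick and the x axis of stop, either way round below 0.25 rad and horizontal distance between packer_mid and stop above 0.07 m and height (world z) of packer_mid between -0.02 and 0.035 m)) and horizontal distance between packer_thin and stop above 0.07 m and height (world z) of packer_thin between -0.02 and 0.035 m and linear speed of each of packer_thin, packer_mid, packer_thick below 0.02 m/s); the robot touches nothing.
It also fails if it takes over 72 s, if anything falls off the work surface, if the arm or the gripper's body presses on something with over 40 N, if the wrist force passes 120 N, or if a joint passes its speed limit or range.

## Working session

There is one attempt and no reset: what is moved stays moved. The work goes in short steps, Python scripts to look and compute and a shell command to move; the robot and the scene stay as the last step left them, time stands still between calls to the robot, and variables do not carry over. Pictures are saved under pics/ and viewed, at most 10 in all, crops included, and the job is handed in when it is done.

```bash
ls; mkdir -p pics
cat > h.py <<'E'
import numpy as np, cv2
from bench import robot, vision
def snap(n):
    s=vision.snapshot(n); return s
def save(s,f,crop=None,sc=1):
    im=s["color"][:,:,::-1]
    if crop: r0,r1,c0,c1=crop; im=im[r0:r1,c0:c1]
    if sc!=1: im=cv2.resize(im,None,fx=sc,fy=sc,interpolation=cv2.INTER_CUBIC)
    cv2.imwrite("pics/"+f,im)
def cloud(s):
    z=s["z_map"]; v,u=np.mgrid[:z.shape[0],:z.shape[1]]
    c=np.stack([(u-s["cx"])/s["fx"]*z,(v-s["cy"])/s["fy"]*z,z],-1)
    w=(c-s["t"])@np.asarray(s["R"]); w[z==0]=np.nan
    return w
E
python3 - <<'E'
from h import *
for n in("top","side"):
    s=snap(n); save(s,n+"0.png"); np.savez("/tmp/"+n+"0.npz",**s)
    R=np.array(s["R"]);print(n,-R.T@s["t"],R[2],s["fx"])
o=robot.get_obs();print(o)
E
```

```text
pics
top [ 0.46667389 -0.10989712  0.95614005] [ 0.10735664  0.02481412 -0.99391087] 510.6115368209124
side [ 0.15550795 -1.03718604  0.78907675] [ 0.31251887  0.73603306 -0.60048921] 530.1762489645815
{'time': 0.1, 'joint_positions': array([ 1.02989524e+00,  8.79025297e-02,  1.37205362e+00, -5.27559854e-05,
        1.68360838e+00, -1.03113713e-01]), 'qvel': array([-0.00048993, -0.00119944, -0.00297844,  0.00021164,  0.00155247,
       -0.00027342]), 'joint_torque': array([ 2.39851346e-03, -3.41252089e+01, -3.03302372e+01,  7.18778162e-02,
        3.03780392e-02, -8.85000259e-05]), 'tool_pos': array([0.23294361, 0.4977026 , 0.20443462]), 'ee_rot': array([-3.13962585e+00, -1.50813908e-04,  2.70379925e+00]), 'wrist_force': array([-0.12288983,  0.54076936, -0.46576573]), 'wrist_torque': array([ 0.01867068,  0.00713513, -0.02194588]), 'finger_force': 0.0, 'width': 0.09392907038989685}
```

View pics/top0.png

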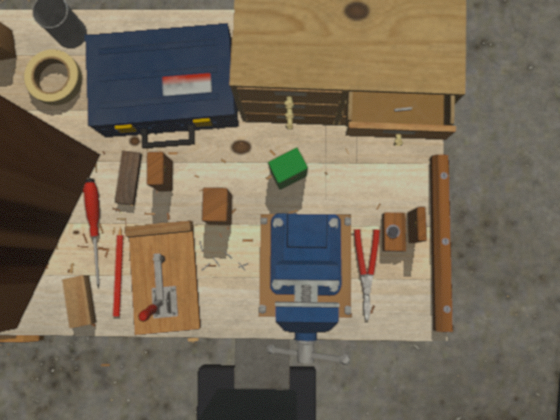

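View pics/side0.png

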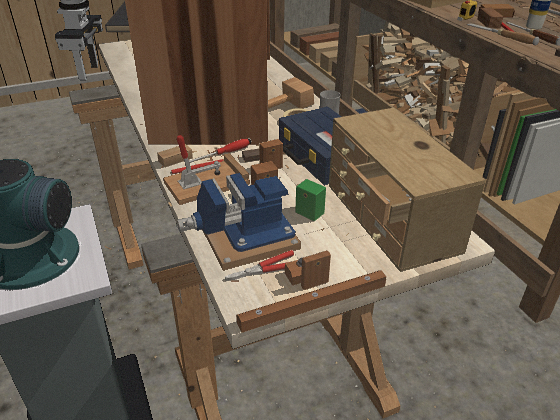

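Top picture: x goes up and y goes left. The stop with its bolt is at (394,232), the thin packer at (417,225) and the fence at (442,243). Upright brown blocks stand at (159,170) and (217,205). Look-alikes are the green block (288,168), the pale block (78,300) and the dark block (128,178). Next I measure the tops.

Run:
```python
from h import *
for n in("top",):
    s=dict(np.load(f"/tmp/{n}0.npz")); w=cloud(s)
    print("bench z",np.nanmedian(w[180:200,240:255],axis=(0,1)))
    def top(name,r0,r1,c0,c1,zl,zh):
        p=w[r0:r1,c0:c1]; m=(p[...,2]>zl)&(p[...,2]<zh)
        mm=m.astype(np.uint8); k,l,st,_=cv2.connectedComponentsWithStats(mm)
        i=1+np.argmax(st[1:,4]); q=p[l==i]
        z=np.median(q[:,2]); 
        rc=cv2.minAreaRect((q[:,:2]*1000).astype(np.float32)); print(name,i,len(q),"z",z.round(4),rc, "med",q.mean(0).round(4),"min",q.min(0).round(3),"max",q.max(0).round(3))
    top("A",140,200,138,185,.07,.09)
    top("B",180,235,195,240,.07,.09)
    top("green",140,200,260,315,.06,.11)
    top("dark",140,215,110,142,.01,.2)
    top("stop",205,260,378,406,.024,.036)
    top("thin",200,250,404,430,.07,.09)
    top("fence",150,335,428,460,.024,.036)
    top("vice",200,340,255,360,.10,.2)
    top("vicebase",200,340,255,360,.01,.2)
    top("pliers",225,325,350,382,.006,.2)
    top("clamp",215,340,125,205,.03,.3)
    top("chest",0,140,230,470,.1,.4)
    top("toolbox",20,150,80,235,.05,.4)
    top("table",90,340,0,100,.15,.9)
    # rows profile
    for r in (225,232,240): print([tuple((w[r,c,1:]*1000).round(0)) for c in range(378,448,2)])
save(s,"crop0.png",(190,270,370,460),6)
```

```text
bench z [ 0.61319759 -0.01946424  0.00116565]
A 1 619 z 0.0807 ((637.043212890625, 136.67269897460938), (59.05836486816406, 30.9410457611084), 1.6311695575714111) med [0.6366 0.1357 0.0803] min [0.607 0.121 0.07 ] max [0.666 0.153 0.086]
B 1 877 z 0.0807 ((574.7760009765625, 30.103591918945312), (44.42467498779297, 60.19742202758789), 88.99000549316406) med [0.5742 0.0294 0.0806] min [0.545 0.008 0.071] max [0.605 0.053 0.086]
green 1 909 z 0.0806 ((644.5780639648438, -96.42439270019531), (44.36069869995117, 60.216392517089844), 28.01819610595703) med [ 0.6431 -0.0965  0.0799] min [ 0.613 -0.131  0.06 ] max [ 0.677 -0.061  0.086]
dark 2 1062 z 0.0198 ((631.8599243164062, 205.38259887695312), (37.0173225402832, 100.21698760986328), 83.7748794555664) med [0.6312 0.2042 0.0196] min [0.581 0.183 0.01 ] max [0.683 0.227 0.025]
stop 1 743 z 0.0306 ((535.1309204101562, -290.97802734375), (69.25596618652344, 39.79214859008789), 0.30116766691207886) med [ 0.5348 -0.2899  0.0305] min [ 0.5   -0.311  0.024] max [ 0.57  -0.271  0.036]
thin 1 365 z 0.0805 ((544.2101440429688, -326.32183837890625)
[... 5270 characters left out ...]
0.0), np.float64(41.0)), (np.float64(-320.0), np.float64(56.0)), (np.float64(-320.0), np.float64(68.0)), (np.float64(-321.0), np.float64(81.0)), (np.float64(-324.0), np.float64(81.0)), (np.float64(-328.0), np.float64(80.0)), (np.float64(-331.0), np.float64(80.0)), (np.float64(nan), np.float64(nan)), (np.float64(-359.0), np.float64(-1.0)), (np.float64(-363.0), np.float64(-1.0)), (np.float64(-363.0), np.float64(13.0)), (np.float64(-363.0), np.float64(23.0)), (np.float64(-366.0), np.float64(28.0)), (np.float64(-368.0), np.float64(32.0)), (np.float64(-372.0), np.float64(31.0)), (np.float64(-375.0), np.float64(32.0)), (np.float64(-379.0), np.float64(30.0)), (np.float64(-383.0), np.float64(31.0))]
```

View pics/crop0.png

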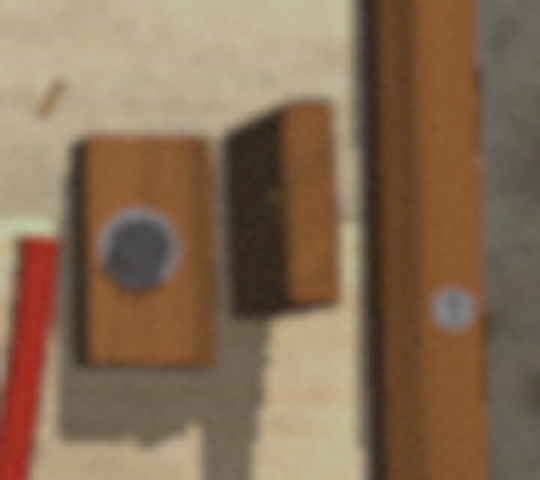

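Stop −y face is about y = −0.312, so the gap is about 51 mm and the **thick** packer goes in. That is B at pixel (217,205), top 44×60 mm, at (0.575, 0.030). The mid packer is A at pixel (159,170), 31×59 mm. Things it could be confused with: the green block (288,168) to leave alone, the dark flat block (128,178), the pale block (78,300), and A itself. The crop shows the stop with its bolt at left and the thin packer in the gap beside the fence. First I turn the tool square and rise.

```bash
python3 -m crank '[[0,[0,0,-0.01],[0,0,-8.37]],[0,[0,0,-0.01],[0,0,-8.37]],[0,[0,0,-0.01],[0,0,-8.37]],[0,[0,0,0],[0,0,0]]]'
python3 - <<'E'
from h import *
s=dict(np.load("/tmp/top0.npz")); w=cloud(s).reshape(-1,3)
for zl,zh in((.1,.15),(.15,.2),(.2,.3)):
  m=(w[:,1]<-.1)&(w[:,1]>-.35)&(w[:,2]>zl)&(w[:,2]<zh)&(w[:,0]>.6); q=w[m]; print(zl,len(q),np.sort(q[:,0])[:4] if len(q) else'')
s2=dict(np.load("/tmp/side0.npz")); s["color"]=s["color"]; save(s,"cropB.png",(140,250,130,250),4)
E
```

```text
time: 0.5
tool_pos: [0.2334, 0.4986, 0.2366]
ee_rot: [3.14, 0.001, -3.141]
wrist_force: [-0.3, -0.3, 0.5]
width: 0.0942
finger_force: 0.0
0.1 3512 [0.67624495 0.67635844 0.67645077 0.67645696]
0.15 9240 [0.66113589 0.66152231 0.66176223 0.66203501]
0.2 8012 [0.7323501  0.73238598 0.73262008 0.73264514]
```

View pics/cropB.png

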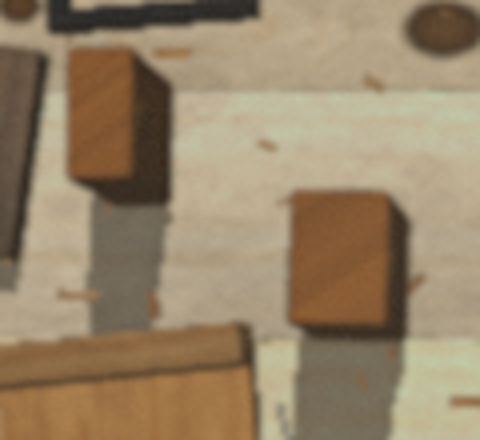

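The crop confirms both brown blocks: the narrow one at left, crop (100,115), is mid, and the wide one, crop (340,260), is thick, both square to the axes. Next I travel over to the thin packer.

```bash
python3 -m crank '[[0,[-0.015,-0.04,0],[0,0,0]],[0,[-0.0173,-0.0459,0],[0,0,0]],[0,[-0.0173,-0.0459,0],[0,0,0]],[0,[-0.0173,-0.0459,0],[0,0,0]],[0,[-0.0173,-0.0459,0],[0,0,0]],[0,[-0.0173,-0.0459,0],[0,0,0]],[0,[-0.0173,-0.0459,0],[0,0,0]],[0,[-0.0173,-0.0459,0],[0,0,0]]]' && python3 -m crank '[[0,[-0.0173,-0.0459,0],[0,0,0]],[0,[-0.0173,-0.0459,0],[0,0,0]],[0,[-0.0173,-0.0459,0],[0,0,0]],[0,[-0.0173,-0.0459,0],[0,0,0]],[0,[-0.0173,-0.0459,0],[0,0,0]],[0,[-0.0173,-0.0459,0],[0,0,0]],[0,[-0.0173,-0.0459,0],[0,0,0]],[0,[-0.0173,-0.0459,0],[0,0,0]]]'&& python3 -m crank '[[0,[-0.0173,-0.0459,0],[0,0,0]],[0,[-0.015,-0.04,0],[0,0,0]],[0,[0,0,0],[0,0,0]],[0,[0,0,0],[0,0,0]],[0,[0,0,0],[0,0,0]]]'
```

```text
time: 1.3
tool_pos: [0.3693, 0.135, 0.2347]
ee_rot: [3.142, -0.0, 3.139]
wrist_force: [1.0, -0.1, 0.0]
width: 0.0941
finger_force: 0.0
time: 2.1
tool_pos: [0.508, -0.2321, 0.2343]
ee_rot: [3.141, -0.001, 3.138]
wrist_force: [-0.3, 0.6, 0.5]
width: 0.0938
finger_force: 0.0
time: 2.6
tool_pos: [0.5401, -0.315, 0.2353]
ee_rot: [3.141, -0.0, 3.142]
wrist_force: [0.7, 0.2, 0.0]
width: 0.094
finger_force: 0.0
```

```bash
python3 -m crank '[[0,[-0.004,-0.012,0.04],[0,0,0]],[0,[0,0,0.045],[0,0,0]],[0,[0,0,0.045],[0,0,0]],[0,[0,0,0.03],[0,0,0]],[0,[0,0,0.02],[0,0,0]],[0,[0,0,0.008],[0,0,0]],[0,[0,0,0],[0,0,0]],[0,[0,0,0],[0,0,0]]]' && python3 -m crank '[[1,[0,0,0],[0,0,0]],[1,[0,0,0],[0,0,0]],[1,[0,0,0],[0,0,0]],[1,[0,0,0],[0,0,0]],[1,[0,0,0],[0,0,0]],[1,[0,0,0],[0,0,0]],[1,[0,0,0],[0,0,0]],[1,[0,0,0],[0,0,0]]]'
```

```text
time: 3.4
tool_pos: [0.5453, -0.3281, 0.0496]
ee_rot: [-3.14, 0.003, -3.141]
wrist_force: [-0.4, 0.0, -0.4]
width: 0.0937
finger_force: 0.0
time: 4.2
tool_pos: [0.5443, -0.3281, 0.0473]
ee_rot: [3.141, -0.0, -3.141]
wrist_force: [-0.1, 1.0, -1.0]
width: 0.0329
finger_force: 0.0
```

```bash
python3 -m crank '[[1,[0,0,0],[0,0,0]],[1,[0,0,0],[0,0,0]],[1,[0,0,0],[0,0,0]],[1,[0,0,0],[0,0,0]],[1,[0,0,0],[0,0,0]]]' && python3 -m crank '[[1,[0,0,-0.01],[0,0,0]],[1,[0,0,-0.025],[0,0,0]],[1,[0,0,-0.03],[0,0,0]],[1,[0,0,-0.03],[0,0,0]],[1,[0,0,-0.01],[0,0,0]],[1,[0,0,0],[0,0,0]]]'
```

```text
time: 4.7
tool_pos: [0.5444, -0.3281, 0.0474]
ee_rot: [3.142, -0.0, -3.141]
wrist_force: [-0.3, 0.1, 0.1]
width: 0.0159
finger_force: 30.0
time: 5.3
tool_pos: [0.5454, -0.3289, 0.1552]
ee_rot: [-3.139, 0.004, -3.141]
wrist_force: [-0.5, -0.6, -0.7]
width: 0.0158
finger_force: 30.0
```

```bash
python3 -m crank '[[1,[-0.01,0.018,0],[0,0,0]],[1,[-0.0165,0.03,0],[0,0,0]],[1,[-0.0165,0.03,0],[0,0,0]],[1,[-0.0165,0.03,0],[0,0,0]],[1,[-0.0065,0.01,0],[0,0,0]],[1,[0,0,0],[0,0,0]],[1,[0,0,0],[0,0,0]]]' && python3 -m crank '[[1,[0,0,0.025],[0,0,0]],[1,[0,0,0.03],[0,0,0]],[1,[0,0,0.025],[0,0,0]],[1,[0,0,0.015],[0,0,0]],[1,[0,0,0.006],[0,0,0]],[1,[0,0,0],[0,0,0]],[1,[0,0,0],[0,0,0]]]'
python3 - <<'E'
from h import *
s=snap("top"); save(s,"top1.png"); np.savez("/tmp/top1.npz",**s)
w=cloud(s)[180:290,370:450]
m=(w[...,2]>.024)&(w[...,2]<.042); q=w[m]
for r in range(20,75,6): 
  a=w[r]; k=(a[:,2]>.012)&(a[:,2]<.022); print(r,a[k][:,1:].round(3).tolist())
k=m&(w[...,1]>-.33); print(np.percentile(w[k],[1,99],axis=0).round(4), len(w[k]))
E
```

```text
time: 6.0
tool_pos: [0.6095, -0.2108, 0.1512]
ee_rot: [-3.142, -0.002, -3.141]
wrist_force: [0.1, -0.3, -0.6]
width: 0.0156
finger_force: 30.0
time: 6.7
tool_pos: [0.6111, -0.2109, 0.053]
ee_rot: [-3.141, 0.002, 3.142]
wrist_force: [0.3, -0.9, 0.4]
width: 0.016
finger_force: 30.0
20 [[-0.362, 0.02]]
26 [[-0.362, 0.02]]
32 [[-0.363, 0.016], [-0.365, 0.022]]
38 [[-0.272, 0.013], [-0.362, 0.012], [-0.362, 0.017]]
44 [[-0.272, 0.012], [-0.361, 0.013], [-0.362, 0.018]]
50 [[-0.255, 0.014], [-0.256, 0.016], [-0.258, 0.017], [-0.26, 0.015], [-0.262, 0.016], [-0.272, 0.012], [-0.363, 0.014]]
56 [[-0.255, 0.014], [-0.258, 0.014], [-0.26, 0.014], [-0.262, 0.016], [-0.264, 0.014], [-0.363, 0.013], [-0.362, 0.021]]
62 [[-0.252, 0.017], [-0.255, 0.012], [-0.256, 0.014], [-0.258, 0.014], [-0.26, 0.015], [-0.262, 0.014], [-0.264, 0.014], [-0.363, 0.013], [-0.362, 0.02]]
68 [[-0.251, 0.012], [-0.255, 0.012], [-0.256, 0.013], [-0.258, 0.015], [-0.26, 0.012], [-0.362, 0.019]]
74 [[-0.249, 0.014], [-0.252, 0.016], [-0.255, 0.013], [-0.362, 0.021]]
[[ 0.5302 -0.2887  0.024 ]
 [ 0.5694 -0.271   0.0352]] 86
```

View pics/top1.png

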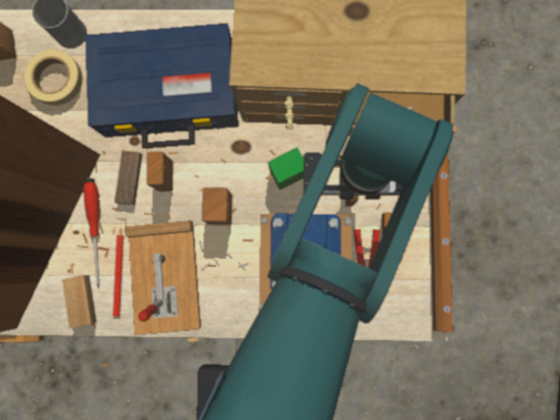

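The arm holds the thin packer at about (375,190), behind the vice. The other two packers have not moved. I lower the last 4 mm and let go.

```bash
python3 -m crank '[[1,[0,0,0.003],[0,0,0]],[1,[0,0,0.001],[0,0,0]],[1,[0,0,0],[0,0,0]],[1,[0,0,0],[0,0,0]],[0.5,[0,0,0],[0,0,0]],[0.5,[0,0,0],[0,0,0]],[0.5,[0,0,0],[0,0,0]],[0.5,[0,0,0],[0,0,0]]]' && python3 -m crank '[[0.3,[0,0,0],[0,0,0]],[0.2,[0,0,-0.01],[0,0,0]],[0,[0,0,-0.03],[0,0,0]],[0,[0,0,-0.045],[0,0,0]],[0,[0,0,-0.045],[0,0,0]],[0,[0,0,-0.045],[0,0,0]],[0,[0,0,-0.01],[0,0,0]],[0,[0,0,0],[0,0,0]]]'
```

```text
time: 7.55
tool_pos: [0.6104, -0.2101, 0.0476]
ee_rot: [-3.142, 0.0, -3.141]
wrist_force: [0.1, 0.8, -0.1]
width: 0.0443
finger_force: 0.0
time: 8.35
tool_pos: [0.6115, -0.2106, 0.2364]
ee_rot: [-3.139, 0.006, -3.141]
wrist_force: [0.4, 0.4, 0.8]
width: 0.0939
finger_force: 0.0
```

```bash
python3 -m crank '[[0,[0.004,0.025,0],[0,0,0]],[0,[0.006,0.04,0],[0,0,0]],[0,[0.006,0.045,0],[0,0,0]],[0,[0.006,0.045,0],[0,0,0]],[0,[0.006,0.04,0],[0,0,0]],[0,[0.006,0.03,0],[0,0,0]],[0,[0.002,0.015,0],[0,0,0]],[0,[0,0,0],[0,0,0]]]' && python3 -m crank '[[0,[0,0,0.03],[0,0,0]],[0,[0,0,0.045],[0,0,0]],[0,[0,0,0.045],[0,0,0]],[0,[0,0,0.035],[0,0,0]],[0,[0,0,0.02],[0,0,0]],[0,[0,0,0.008],[0,0,0]],[0,[0,0,0],[0,0,0]],[0,[0,0,0],[0,0,0]]]'
python3 - <<'E'
from h import *
s=snap("top"); save(s,"top2.png")
w=cloud(s)
p=w[150:230,350:430]; m=(p[...,2]>.07)&(p[...,2]<.09); q=p[m]
if len(q)>4: print("thin",cv2.minAreaRect((q[:,:2]*1000).astype(np.float32)),len(q))
E
```

```text
time: 9.15
tool_pos: [0.5733, 0.0314, 0.2305]
ee_rot: [3.141, -0.003, -3.138]
wrist_force: [0.3, -0.3, -0.7]
width: 0.0936
finger_force: 0.0
time: 9.95
tool_pos: [0.5752, 0.029, 0.0506]
ee_rot: [-3.141, 0.002, 3.141]
wrist_force: [0.3, -0.2, 0.0]
width: 0.0938
finger_force: 0.0
thin ((610.7628784179688, -210.51290893554688), (60.1248779296875, 11.2155122756958), 0.26793330907821655) 242
```

```bash
python3 -m crank '[[1,[0,0,0],[0,0,0]],[1,[0,0,0],[0,0,0]],[1,[0,0,0],[0,0,0]],[1,[0,0,0],[0,0,0]],[1,[0,0,0],[0,0,0]],[1,[0,0,0],[0,0,0]],[1,[0,0,0],[0,0,0]],[1,[0,0,0],[0,0,0]]]' && python3 -m crank '[[1,[0,0,0],[0,0,0]],[1,[0,0,-0.015],[0,0,0]],[1,[0,0,-0.035],[0,0,0]],[1,[0,0,-0.045],[0,0,0]],[1,[0,0,-0.045],[0,0,0]],[1,[0,0,-0.035],[0,0,0]],[1,[0,0,-0.015],[0,0,0]],[1,[0,0,0],[0,0,0]]]'
```

```text
time: 10.8
tool_pos: [0.5742, 0.0299, 0.0494]
ee_rot: [3.142, -0.0, -3.141]
wrist_force: [0.3, 0.1, -0.1]
width: 0.0439
finger_force: 30.0
time: 11.6
tool_pos: [0.5753, 0.0299, 0.2428]
ee_rot: [-3.141, 0.006, -3.141]
wrist_force: [-0.0, 1.0, -1.7]
width: 0.0439
finger_force: 30.0
```

```bash
python3 -m crank '[[1,[0.0025,-0.02,0],[0,0,0]],[1,[0.004,-0.04,0],[0,0,0]],[1,[0.005,-0.045,0],[0,0,0]],[1,[0.005,-0.045,0],[0,0,0]],[1,[0.005,-0.045,0],[0,0,0]],[1,[0.005,-0.045,0],[0,0,0]],[1,[0.005,-0.045,0],[0,0,0]],[1,[0.004,-0.04,0],[0,0,0]]]' && python3 -m crank '[[1,[0.003,-0.03,0],[0,0,0]],[1,[0.001,-0.0125,0],[0,0,0]],[1,[0,0,0],[0,0,0]],[1,[0,0,0.04],[0,0,0]],[1,[0,0,0.04],[0,0,0]],[1,[0,0,0.04],[0,0,0]],[1,[0,0,0.01],[0,0,0]],[1,[0,0,0],[0,0,0]]]' && python3 -m crank '[[1,[0,0,0],[0,0,0]],[1,[0,0,0],[0,0,0]]]'
python3 - <<'E'
from h import *
s=snap("side"); save(s,"side3.png",(220,340,220,400),4); save(s,"side3full.png")
t=snap("top"); w=cloud(t)
p=w[180:290,370:460]
for n,v in(("stop +y face",(p[...,1]>-.28)&(p[...,1]<-.268)),("packer?",(p[...,2]>.05)&(p[...,2]<.13)&(p[...,1]<-.29))):
  k=v&(p[...,2]>.008)&(p[...,2]<.14); print(n,k.sum(),np.median(p[k],0).round(4) if k.any() else'')
P=[]
for i in range(6): P.append(robot.get_obs()["tool_pos"])
print(np.array(P).round(4))
E
```

```text
time: 12.4
tool_pos: [0.5372, -0.2966, 0.2356]
ee_rot: [3.138, -0.005, 3.141]
wrist_force: [0.4, 0.5, -2.1]
width: 0.0436
finger_force: 30.0
time: 13.2
tool_pos: [0.534, -0.335, 0.1069]
ee_rot: [3.138, -0.004, -3.139]
wrist_force: [-0.2, -0.8, -0.6]
width: 0.0438
finger_force: 30.0
time: 13.4
tool_pos: [0.5366, -0.3383, 0.1129]
ee_rot: [-3.138, 0.005, -3.141]
wrist_force: [0.6, 1.0, -0.7]
width: 0.0436
finger_force: 30.0
stop +y face 276 [ 0.5346 -0.2738  0.0302]
packer? 33 [ 0.5559 -0.3159  0.1047]
[[ 0.5361 -0.3384  0.1123]
 [ 0.5361 -0.3384  0.1123]
 [ 0.5361 -0.3384  0.1123]
 [ 0.5361 -0.3384  0.1123]
 [ 0.5361 -0.3384  0.1123]
 [ 0.5361 -0.3384  0.1123]]
```

View pics/side3.png

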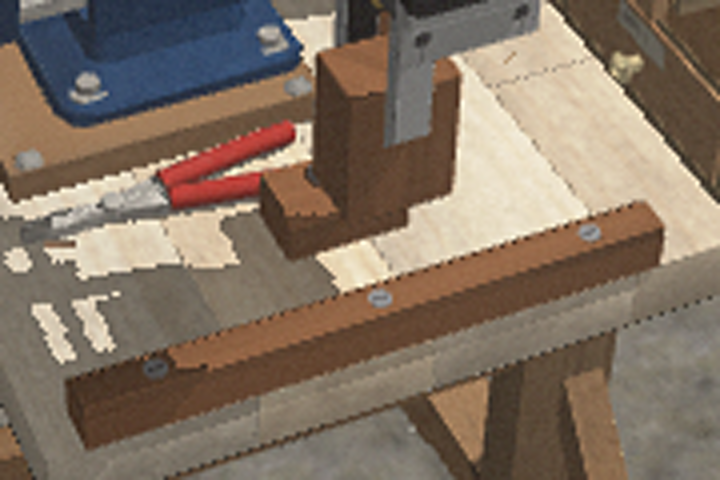

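The crop shows the thick packer held upright and square over the gap, between the stop (crop 300,215) and the fence. I lower it slowly and watch the wrist force.

```bash
python3 -m crank '[[1,[0,0,0.015],[0,0,0]],[1,[0,0,0.012],[0,0,0]],[1,[0,0,0.008],[0,0,0]],[1,[0,0,0],[0,0,0]]]' && python3 -m crank '[[1,[0,0,0.005],[0,0,0]],[1,[0,0,0.005],[0,0,0]],[1,[0,0,0],[0,0,0]]]'
```

```text
time: 13.9
tool_pos: [0.5334, -0.3366, 0.0713]
ee_rot: [3.138, -0.004, -3.141]
wrist_force: [-0.3, 0.5, -1.3]
width: 0.0438
finger_force: 30.0
time: 14.2
tool_pos: [0.5346, -0.3374, 0.0636]
ee_rot: [3.141, -0.001, -3.141]
wrist_force: [0.2, 0.2, -1.3]
width: 0.044
finger_force: 30.0
```

No contact force so far, and the packer is down between the walls. I continue to the bench.

```bash
python3 -m crank '[[1,[0,0,0.004],[0,0,0]],[1,[0,0,0.004],[0,0,0]],[1,[0,0,0.003],[0,0,0]],[1,[0,0,0],[0,0,0]],[1,[0,0,0],[0,0,0]]]' && python3 -m crank '[[1,[0,0,0.002],[0,0,0]],[1,[0,0,0],[0,0,0]],[1,[0,0,0],[0,0,0]]]'
```

```text
time: 14.7
tool_pos: [0.5348, -0.3376, 0.0533]
ee_rot: [3.141, -0.0, -3.141]
wrist_force: [0.0, 0.7, -1.3]
width: 0.0439
finger_force: 30.0
time: 15.0
tool_pos: [0.5349, -0.3376, 0.0514]
ee_rot: [3.142, 0.0, -3.141]
wrist_force: [0.2, -0.1, -1.1]
width: 0.044
finger_force: 30.0
```

```bash
python3 -m crank '[[1,[0,0,0.0015],[0,0,0]],[1,[0,0,0],[0,0,0]],[1,[0,0,0],[0,0,0]]]' && python3 -m crank '[[0.5,[0,0,0],[0,0,0]],[0.4,[0,0,0],[0,0,0]],[0.3,[0,0,0],[0,0,0]],[0.3,[0,0,0],[0,0,0]],[0.3,[0,0,0],[0,0,0]],[0.3,[0,0,0],[0,0,0]]]'
```

```text
time: 15.3
tool_pos: [0.5348, -0.3376, 0.0499]
ee_rot: [3.141, -0.0, -3.141]
wrist_force: [-0.7, -0.5, -2.0]
width: 0.0439
finger_force: 30.0
time: 15.9
tool_pos: [0.5349, -0.3376, 0.05]
ee_rot: [3.142, 0.0, -3.141]
wrist_force: [0.4, -0.3, 0.3]
width: 0.0655
finger_force: 0.0
```

Released. I raise the tool straight up and move it aside to look.

```bash
python3 -m crank '[[0.3,[0,0,-0.01],[0,0,0]],[0.3,[0,0,-0.025],[0,0,0]],[0.3,[0,0,-0.045],[0,0,0]],[0.3,[0,0,-0.045],[0,0,0]],[0.3,[0,0,-0.045],[0,0,0]],[0.3,[0,0,-0.02],[0,0,0]],[0.3,[0.01,0.03,0],[0,0,0]],[0.3,[0.015,0.045,0],[0,0,0]]]' && python3 -m crank '[[0.3,[0.015,0.045,0],[0,0,0]],[0.3,[0.015,0.045,0],[0,0,0]],[0.3,[0.015,0.045,0],[0,0,0]],[0.3,[0.015,0.045,0],[0,0,0]],[0.3,[0.015,0.045,0],[0,0,0]],[0.3,[0.015,0.045,0],[0,0,0]],[0.3,[0.01,0.02,0],[0,0,0]],[0.3,[0,0,0],[0,0,0]]]'
python3 - <<'E'
from h import *
s=snap("top"); save(s,"top4.png"); w=cloud(s)
def top(name,r0,r1,c0,c1,zl=.07,zh=.092):
    p=w[r0:r1,c0:c1]; m=((p[...,2]>zl)&(p[...,2]<zh)).astype(np.uint8)
    k,l,st,_=cv2.connectedComponentsWithStats(m); q=p[l==1+np.argmax(st[1:,4])]
    print(name,len(q),"z",np.median(q[:,2]).round(4),cv2.minAreaRect((q[:,:2]*1000).astype(np.float32)))
top("thick",190,260,395,445); top("thin",150,225,345,425); top("mid",140,200,138,185); top("stop",205,260,375,402,.024,.034)
E
```

```text
time: 16.7
tool_pos: [0.5102, -0.2638, 0.2414]
ee_rot: [-3.14, 0.003, 3.139]
wrist_force: [0.6, 0.7, 0.3]
width: 0.0659
finger_force: 0.0
time: 17.5
tool_pos: [0.4088, 0.0295, 0.2415]
ee_rot: [3.141, 0.003, -3.136]
wrist_force: [-0.2, -0.6, -0.1]
width: 0.066
finger_force: 0.0
thick 936 z 0.0808 ((535.6802978515625, -336.7379150390625), (58.92719268798828, 45.30988311767578), 0.41414469480514526)
thin 335 z 0.0804 ((610.6767578125, -208.40582275390625), (15.544743537902832, 60.211204528808594), 89.63372802734375)
mid 614 z 0.0806 ((637.1047973632812, 136.73834228515625), (59.06013488769531, 31.142274856567383), 2.27384090423584)
stop 596 z 0.031 ((535.108154296875, -287.29248046875), (32.82114791870117, 69.52536010742188), 89.76834106445312)
```

View pics/top4.png

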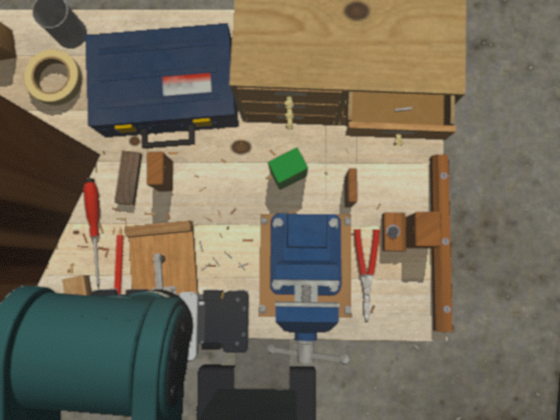

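The thick packer stands in the gap at (427,230), square, upright and level with the stop, with its top at the same height as when it stood on the bench. The thin packer stands at (351,187), mid is untouched at (159,170), and the arm is clear.

```bash
python3 -m crank '[[0.3,[0,0,0],[0,0,0]],[0.3,[0,0,0],[0,0,0]]]' && python3 -c "
from bench import robot
print(robot.close_job())"
```

```text
time: 17.75
tool_pos: [0.4102, 0.0263, 0.24]
ee_rot: [-3.141, 0.0, 3.14]
wrist_force: [-0.3, -0.2, 0.2]
width: 0.0657
finger_force: 0.0
the job is handed in; nothing more can be done
None
```

The gap measured about 51 mm, so I fitted the thick (44 mm) packer upright and square at the middle of the stop; the thin and mid packers stand on the bench clear of the gap, and I handed the job in at about 18 s (no verdict was returned).

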